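# Fish the serving tongs out of the hooded pastry case

### The job

The long metal serving tongs were left lying in the clear pastry case, their tips under the fixed hood, and the opening beside the hood is shorter than the tongs. Lift the ring end first so that the tongs tilt, draw them out slantwise without forcing them against the case and without disturbing the salt shaker or the price holder around it, then hold them level about 10 cm above the top of the hood, over the case. The program finishes while the gripper is still holding the tongs motionless in the air; do not put them down.

Things in the scene. Friction and masses are not known exactly. Their poses are not given: they have to be found in the camera images.
- pastry_case: Fixed clear case on a pale wooden tray, 118 (x) x 318 (y) x 82 (z) mm, on a white riser 8 to 34 mm high. Origin: centre of the tray's underside, z up, long y axis turned -16 to +4 degrees from world y. Tray floor 6 mm above the origin; walls 4 mm. From y -159 to -10 a fixed flat hood covers it (underside 78, top 82 mm up); from -10 to +159 it is open, wall rims 50 mm up. No wall in between.
- hood_edge (a point): Point on the pastry case, axes as the case: middle of the hood's lower edge at the opening (case frame x 0, y -10, z 78 mm). The opening from this edge to the end wall is 165 mm long and 110 mm wide. Aluminium strips mark the rims and the hood's edge.
- tongs_mid (a point): Centre of the loose metal tongs, half-way up: 257 long, 28 mm high, about 0.11 kg, rigid. They start flat on the tray floor; own x runs along them to the tips (case -y, under the hood), z up. Their two arms spread in a slim V: about 25 mm over both at the best grasp, 50 mm from the centre towards the ring (clear of hood and end wall), up to 50 mm near the tips. Grip across both arms (own y), 60 N.
- tongs_tip (a point): Point on the tongs at the tip end: 128 mm along +x from tongs_mid, half-way up (14 mm above the underside).
- tongs_ring (a point): Point on the tongs at the ring end: 128 mm along -x from tongs_mid, half-way up. At the start it lies in the open part, 8 to 30 mm from the end wall.
- salt_shaker_mid (a point): Loose salt shaker, diameter 44, 90 mm high, near the hooded end's front corner; point half-way up. Bystander.
- price_block_1_mid (a point): Loose black price card in a wooden block, 22 x 62 x 58 mm, in front of the case; point in the middle of the block, 9 mm up. Bystander.
- serving_tongs: The same tongs; origin on their underside, 14 mm below tongs_mid; same axes.
Not all that is in view belongs to the job. What is shaped like the part that bears price_block_1_mid but orange is not meant.

How it is judged:
By the outcome, as a careful person would: the job done as asked, in the order asked, and still so for the second after the job is handed in, while the arm keeps its last pose, push and grip.
It also fails if it takes over 35 s, if anything falls off the work surface, if the arm or the gripper's body presses on something with over 40 N, if the wrist force passes 120 N, or if a joint passes its speed limit or range.

### The arm

A 6-joint arm with a two-finger parallel gripper is mounted at the origin on a cart in front of the work surface, level with it; the furniture and walls round the work are solid. World frame = base frame: x ahead of the robot, y to its left, z up, the work surface at z = 0. Lengths are in m, angles in rad, forces in N, time in s.
With the tool pointing down it reaches from about 0.25 to 0.725 m from the base axis. Payload 4 kg.
Tool frame: the origin (TCP) lies at the very end of the fingers, on their centre line; the grasp point (between the pads) lies 19 mm behind it; z points along the fingers, y is the line along which they close (so a half turn about z gives the same grasp; the last joint's range is limited). The gripper opens to 85 mm and grips with 20 to 120 N. Pads are 22 mm wide; open, the fingers measure 114 mm over their backs; the gripper's body (76 mm by 85 mm) begins 54 mm behind the grasp point. The pads swing forward as they close: fully open they stand 13 mm farther back than shut.
Start: joints at [1.185, 0.241, 0.005, 1.335, 0, 1.571], TCP at [0.188, 0.463, 0.231] pointing down, gripper open.
Joint ranges: [-2.72, 2.72], [-1.05, 1.87], [-1.09, 1.28], [-1.99, 2.15], [-1.42, 1.44], [-3.14, 3.14]. Speed limits (rad/s): [2.79, 2.79, 3.14, 3.14, 3.14, 3.14].

### API

Orientations are given as a unit quaternion [x, y, z, w].
In Python, from workcell import bot, vision, workorder, boxes_of gives the robot as it stands.
- The arm moves only by the tool send_rows, never from a script. Its argument "motion" is text: rows parted by semicolons, each of 5 numbers parted by spaces: the closure, from -1 (fully open) to 1 (shut), so that 0 is half open, then the shift along the tool's x, y, z in cm, then the turn about the tool's z in rad. In form: claw x y z twist; .... A call has 1 to 5 rows; each row is the pose to reach, as a shift and turn from the pose commanded when the call began, along the tool's axes at that moment; what a row does not reach only later rows make up. A row lasts 1/10 s, in which the tool goes at most 50 mm and 8.59 degrees, less where a joint would pass 70% of its speed; a pose out of reach is approached as far as the arm can. A call with a gripper value outside its range is refused whole. The fingers move at their own pace and stop on an object; the grip force is fixed at half the most. Time passes only in rows, so rows that repeat a pose let the fingers close. It gives the time, the measured TCP pose, the force, the opening and the grip force at its end, in the units of the state.
- bot.get_obs(): the state, without advancing time (a new reading comes with each control period).
- vision.camera(name): name is "side" or "top"; returns the picture (420x560x3 uint8, red, green, blue); there is no depth.
- vision.camera_model(name): a dict with "fov_y" (degrees; the focal length in pixels is half the picture's height over the tangent of half this angle, whatever the lens; pixels are square), "cx", "cy" (the principal point, pixels), "world_from_camera" (4x4, takes a point from camera to world coordinates). Camera axes: x right, y down, z forward; pixel columns grow to the right and rows downward; lengths in m; the calibration is good to about 2 mm. A picture is of the moment at which its call begins. camera_model takes no time and is no camera call.
- workorder.job_done(): hands the job in; it is judged then, once.
Trained networks look in the newest picture that a camera, given by its name, has taken for a name from the list of things; names that differ only in an ending like _2 or _b are one class to them, and where a whole thing is asked for, a point or a joint stands for the part that bears it (a point fixed in the world has none). Each returns a list of dicts, best first, with "conf" (0 to 1); they miss things now and then, are a little off and sometimes report something else, mostly with a low value. They report only what shows in the picture. A call takes as long as a camera call. They do not tell look-alikes from the thing itself.
- boxes_of(camera, target): "rect" ([centre column, centre row, width, height] in pixels, round what is visible of it).
The state is a dict: "clock": time; "joint_pos": joint angles; "joint_vel": joint speeds; "tau": joint torques, N m; "eef_pos": TCP position; "tool_rot": TCP orientation; "ft_force": force on the tool from outside, world axes, zero at the start; "ft_torque": the same for the moment, N m; "grip_width": finger opening in m; "grasp_force": force on a finger pad.
Only numpy, scipy, OpenCV 4.12 (cv2) and the standard library are available. Lean on these libraries where they do the work, as an engineer would, in place of code of your own. Each camera call takes 0.05 s, during which the arm holds its last target. There are 200 camera calls.

## Working session

There is one attempt and no reset: what is moved stays moved. The work goes in short steps, Python scripts to look and compute and a tool call to move; the robot and the scene stay as the last step left them, time stands still between calls to the robot, and variables do not carry over. Pictures are saved under pics/ and viewed, at most 10 in all, crops included, and the job is handed in when it is done.

Besides the shell and the picture viewer there is one more tool, called by a JSON object that holds its "op" and its "data", one argument or row to a line. send_rows: Moves the arm, as the interface text tells. Its arguments: {"type":"object","properties":{"motion":{"type":"string"}},"required":["motion"]}

```bash
mkdir -p pics; ls
python3 - <<'E'
from workcell import bot,vision,workorder,boxes_of
import cv2,numpy as np
np.set_printoptions(precision=4,suppress=True)
for c in("side","top"):
    im=vision.camera(c); cv2.imwrite(f"pics/{c}0.png",im[:,:,::-1])
    m=vision.camera_model(c); print(c,m["fov_y"],m["cx"],m["cy"],[k for k in m]);print(np.array(m["world_from_camera"]))
    for t in("pastry_case","serving_tongs","salt_shaker_mid","price_block_1_mid","tongs_ring","hood_edge","tongs_tip","tongs_mid"):
        try: print(t,[(np.round(d["rect"],0).tolist(),round(d["conf"],2)) for d in boxes_of(c,t)[:3]])
        except Exception as e: print(t,e)
o=bot.get_obs();print(o)
E
```

```text
pics
side 54.145241919198355 273.9103411615345 207.91142776336622 ['fov_y', 'cx', 'cy', 'world_from_camera']
[[-0.847  -0.2602  0.4635 -0.0439]
 [-0.5312  0.3864 -0.754   1.1477]
 [ 0.0171 -0.8849 -0.4655  0.647 ]
 [ 0.      0.      0.      1.    ]]
pastry_case [([249.0, 199.0, 99.0, 62.0], 0.8)]
serving_tongs [([244.0, 203.0, 45.0, 26.0], 0.93)]
salt_shaker_mid [([315.0, 178.0, 10.0, 25.0], 0.67), ([244.0, 201.0, 45.0, 28.0], 0.36)]
price_block_1_mid [([300.0, 219.0, 16.0, 25.0], 0.74)]
tongs_ring [([246.0, 207.0, 42.0, 24.0], 0.79)]
hood_edge [([252.0, 200.0, 99.0, 57.0], 0.8), ([318.0, 178.0, 9.0, 24.0], 0.65)]
tongs_tip [([245.0, 203.0, 42.0, 24.0], 0.9)]
tongs_mid [([242.0, 203.0, 46.0, 25.0], 0.79)]
top 56.855822412897915 269.3802708674173 212.96396422719428 ['fov_y', 'cx', 'cy', 'world_from_camera']
[[ 0.0006 -0.9912  0.1323  0.3926]
 [-0.9994 -0.0052 -0.035   0.2485]
 [ 0.0354 -0.1322 -0.9906  1.1028]
 [ 0.      0.      0.      1.    ]]
pastry_case [([285.0, 180.0, 124.0, 67.0], 0.98)]
serving_tongs [([264.0, 174.0, 47.0, 23.0], 0.55)]
salt_shaker_mid [([389.0, 207.0, 23.0, 20.0], 0.62)]
price_block_1_mid [([286.0, 239.0, 21.0, 12.0], 0.67), ([133.0, 283.0, 24.0, 18.0], 0.6)]
tongs_ring [([260.0, 171.0, 35.0, 13.0], 0.8)]
hood_edge [([287.0, 178.0, 124.0, 70.0], 0.69)]
tongs_tip [([260.0, 171.0, 28.0, 13.0], 0.58)]
tongs_mid [([263.0, 171.0, 44.0, 12.0], 0.72)]
{'clock': 0.9, 'joint_pos': array([ 1.185 ,  0.2406,  0.005 ,  1.3352, -0.    ,  1.5708]), 'joint_vel': array([-0.0003,  0.    ,  0.0008,  0.0003, -0.0001,  0.0004]), 'tau': array([ -0.0005, -37.2195,  25.2694,   0.001 ,  -0.0002,  -0.    ]), 'eef_pos': array([0.1882, 0.4632, 0.2313]), 'tool_rot': array([0.1917, 0.9815, 0.    , 0.    ]), 'ft_force': array([-0.4553,  0.6181,  0.4272]), 'ft_torque': array([0.0438, 0.0037, 0.0051]), 'grasp_force': 0.0, 'grip_width': 0.0853087458348803}
```

Run:
```python
import cv2
a=cv2.imread("pics/top0.png")[120:270,190:430]; cv2.imwrite("pics/topc.png",cv2.resize(a,None,fx=3.3,fy=3.3,interpolation=cv2.INTER_CUBIC))
a=cv2.imread("pics/side0.png")[130:270,180:380]; cv2.imwrite("pics/sidec.png",cv2.resize(a,None,fx=4,fy=4,interpolation=cv2.INTER_CUBIC))
```

```text
(no output)
```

View pics/top0.png

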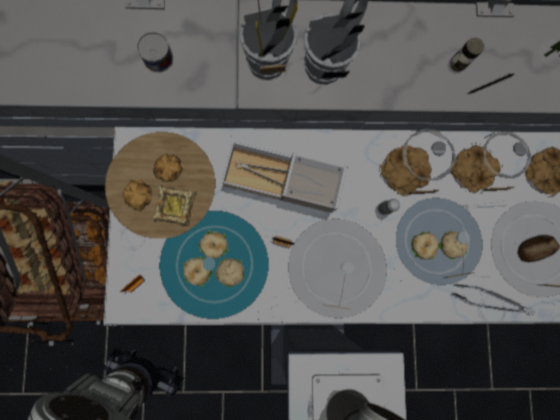

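View pics/topc.png

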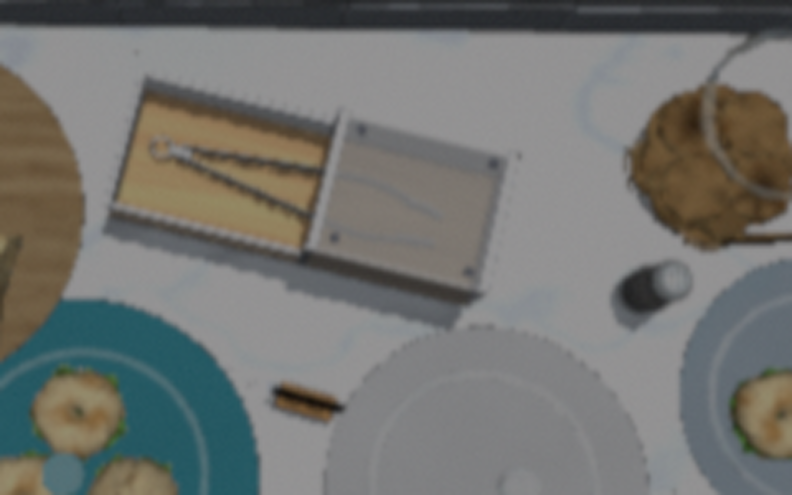

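View pics/sidec.png

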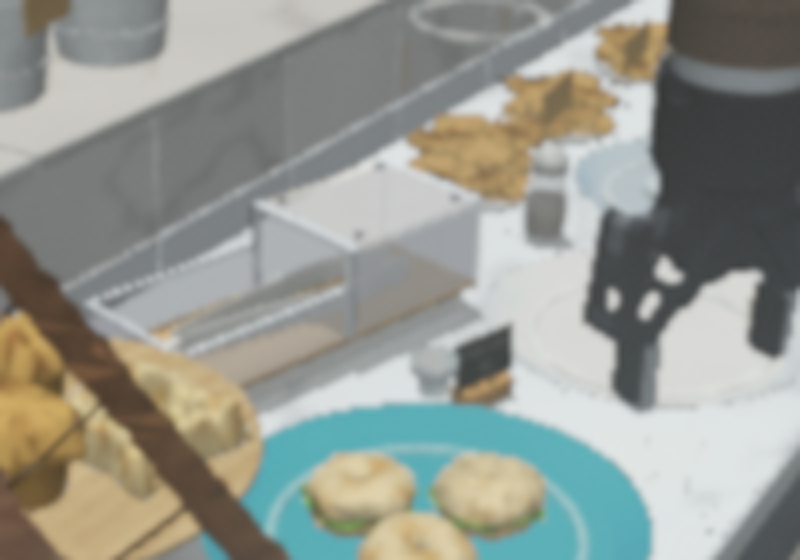

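```bash
cat > h.py <<'E'
import numpy as np
from workcell import vision
from scipy.optimize import least_squares
np.set_printoptions(precision=4,suppress=True)
def proj(c,P,k=0):
    m=vision.camera_model(c);T=np.linalg.inv(np.array(m["world_from_camera"]));f=210/np.tan(np.radians(m["fov_y"]/2))
    p=np.atleast_2d(P)@T[:3,:3].T+T[:3,3];u=p[:,:2]/p[:,2:];r=(u**2).sum(1,keepdims=True);u=u*(1+k*r)
    return u*f+[m["cx"],m["cy"]]
def back(c,uv,z,k=0):
    return least_squares(lambda q:proj(c,[q[0],q[1],z],k)[0]-uv,[.4,.2]).x
def case(q,P):
    c,s=np.cos(q[3]),np.sin(q[3]);return np.asarray(P)@np.array([[c,-s,0],[s,c,0],[0,0,1]]).T+q[:3]
E
python3 - <<'E'
from h import *
C=np.array([[59,159,50],[-59,159,50],[59,-10,82],[-59,-10,82],[59,-159,82],[-59,-159,82]])/1e3
t=np.array([[147,78],[112,206],[345,113],[308,252],[508,155],[478,290]])/3.3+[190,120]
s=np.array([[90,300],[185,350],[258,203],[355,247],[375,163],[478,202]])/4+[180,130]
for fk in(0,1):
    f=lambda q:np.r_[(proj("top",case(q,C),fk*q[4])-t).ravel(),(proj("side",case(q,C),fk*q[5])-s).ravel()]
    r=least_squares(f,[.45,.2,.02,-.2,0,0],loss="soft_l1");print(r.x,np.degrees(r.x[3]));print(f(r.x).reshape(-1,2))
q=r.x if 0 else least_squares(lambda q:f(np.r_[q,0,0]),[.45,.2,.02,-.2],loss="soft_l1").x
z=q[2]+.02
for n,p in dict(ring=(160,148),neck=(188,155),a1=(320,170),a2=(303,214),t1=(437,215),t2=(435,243)).items():
    w=back("top",np.array(p)/3.3+[190,120],z);c,s_=np.cos(q[3]),np.sin(q[3]);d=w-q[:2]
    print(n,w,"case",[d[0]*c+d[1]*s_,-d[0]*s_+d[1]*c])
np.save("case.npy",q)
E
```

```text
[ 0.6337  0.1708  0.0121 -0.2385  0.      0.    ] -13.664839066280123
[[-1.1067 -1.4574]
 [-1.2983  0.3325]
 [-0.6658 -0.7056]
 [ 0.371  -0.8344]
 [ 3.7765 -0.1413]
 [ 3.5431  1.1345]
 [-0.2945  0.7409]
 [-0.0286  2.1633]
 [-0.5245  0.3928]
 [-0.0333  0.9013]
 [ 2.5143 -1.1967]
 [ 1.5767 -0.8455]]
[ 0.6364  0.1708  0.0131 -0.2362 -0.8581 -0.6726] -13.534089210454235
[[ 0.1012  0.2282]
 [-0.4866 -0.0241]
 [-1.3102 -0.342 ]
 [ 0.368  -1.8524]
 [ 0.0406  0.9022]
 [ 1.7517  0.0842]
 [ 0.5349  0.3502]
 [-0.2158  1.5437]
 [-1.0472  0.1319]
 [-0.7472  0.4189]
 [ 1.7407 -1.4004]
 [ 0.6494 -1.1598]]
ring [0.6723 0.2981] case [np.float64(0.007374198118891836), np.float64(0.1328126802819917)]
neck [0.6663 0.2741] case [np.float64(0.007295723514792598), np.float64(0.10811151534449695)]
a1 [0.6542 0.1609] case [np.float64(0.02227462835403886), np.float64(-0.004727889338528577)]
a2 [0.6157 0.1756] case [np.float64(-0.018689643647306985), np.float64(0.0004942370789395474)]
t1 [0.6157 0.0607] case [np.float64(0.008513264078102541), np.float64(-0.11123451696491271)]
t2 [0.5913 0.0628] case [np.float64(-0.015680187992198936), np.float64(-0.1149070713013818)]
```

Run:
```python
from h import *
import cv2
g=cv2.imread("pics/top0.png",0).astype(float)
g=cv2.GaussianBlur(g,(5,5),0)
for lo,hi in((95,120),(118,140),(312,332)):
    print([(c,lo+int(np.argmax(np.abs(np.diff(g[lo:hi,c]))))) for c in range(120,560,30)])
g=cv2.GaussianBlur(cv2.imread("pics/top0.png",0).astype(float),(5,5),0)
print([(r,100+int(np.argmax(np.abs(np.diff(g[r,100:130]))))) for r in range(135,325,15)])
```

```text
[(120, 106), (150, 107), (180, 107), (210, 107), (240, 107), (270, 108), (300, 108), (330, 109), (360, 109), (390, 110), (420, 110), (450, 111), (480, 111), (510, 111), (540, 112)]
[(120, 126), (150, 126), (180, 127), (210, 127), (240, 127), (270, 128), (300, 128), (330, 128), (360, 129), (390, 129), (420, 132), (450, 130), (480, 130), (510, 131), (540, 131)]
[(120, 324), (150, 324), (180, 324), (210, 324), (240, 323), (270, 324), (300, 323), (330, 323), (360, 322), (390, 323), (420, 323), (450, 323), (480, 323), (510, 322), (540, 322)]
[(135, 114), (150, 113), (165, 109), (180, 105), (195, 105), (210, 108), (225, 108), (240, 108), (255, 107), (270, 106), (285, 105), (300, 104), (315, 103)]
```

{"op": "send_rows", "data": {
  "motion": "-0.18 -4 -4 0 0.15;-0.18 -8 -8 0 0.3;-0.18 -12 -11 0 0.45;-0.18 -16 -13 0 0.6;-0.18 -20 -14 0 0.75"
}}

```text
clock: 1.4
eef_pos: [0.3207, 0.2562, 0.2318]
tool_rot: [0.54, 0.842, 0.0, 0.0]
ft_force: [1.5, 1.6, 0.7]
grip_width: 0.0499
grasp_force: 0.0
```

Run:
```python
from h import *
C=np.array([[59,159,50],[-59,159,50],[59,-10,82],[-59,-10,82]])/1e3
t=np.array([[147,78],[112,206],[345,113],[308,252]])/3.3+[190,120]
s=np.array([[90,300],[185,350],[258,203],[355,247]])/4+[180,130]
f=lambda q:np.r_[(proj("top",case(q,C))-t).ravel(),(proj("side",case(q,C))-s).ravel()]
q=least_squares(f,[.45,.2,.02,-.2]).x;print(q);print(f(q).reshape(-1,2))
np.save("case.npy",q)
for n,p in dict(end=(148,147),ring=(160,148),neck=(188,155),a1=(320,170),a2=(303,214)).items():
    w=back("top",np.array(p)/3.3+[190,120],q[2]+.02);c,s_=np.cos(q[3]),np.sin(q[3]);d=w-q[:2]
    print(n,w,"case",d[0]*c+d[1]*s_,-d[0]*s_+d[1]*c)
g=case(q,[.0045,.066,0]);print("grasp",g)
for n,uv,c in(("shaker",(389,215),"top"),("block",(284,241),"top")): print(n,back(c,uv,.0))
```

```text
[ 0.6315  0.1695  0.015  -0.2481]
[[-0.3827 -1.4753]
 [-0.9966  0.3219]
 [ 0.1042 -0.1238]
 [ 0.7062 -0.2226]
 [ 0.3227 -0.2761]
 [ 0.3185  1.2125]
 [ 0.374  -0.408 ]
 [ 0.6739  0.1689]]
end [0.6723 0.3082] case 0.005465110448602088 0.14441799557698115
ring [0.6715 0.2979] case 0.007225552296695643 0.134311716148719
neck [0.6656 0.274 ] case 0.00738374293338474 0.10967620471159012
a1 [0.6536 0.1611] case 0.023402545688327607 -0.0027164642153560715
a2 [0.6151 0.1758] case -0.01750159043177179 0.0020994890090060064
grasp [0.6521 0.2324 0.015 ]
shaker [ 0.5358 -0.1375]
block [0.4596 0.1678]
```

{"op": "send_rows", "data": {
  "motion": "-0.18 -2.5 4.5 0 0.15;-0.18 -5 9 0 0.3;-0.18 -7.5 13.5 0 0.45;-0.18 -10 18 0 0.6;-0.18 -12.5 22.5 0 0.7"
}}

```text
clock: 1.9
eef_pos: [0.5721, 0.2397, 0.2313]
tool_rot: [0.796, 0.605, 0.0, -0.0]
ft_force: [-0.4, 0.5, 0.2]
grip_width: 0.0503
grasp_force: 0.0
```

{"op": "send_rows", "data": {
  "motion": "-0.18 3.2 2.2 0 0;-0.18 5.2 3.6 0 0;-0.18 7.2 5 0 0;-0.18 7.2 5 0 0"
}}

```text
clock: 2.3
eef_pos: [0.6386, 0.2981, 0.2284]
tool_rot: [0.794, 0.608, -0.001, -0.0]
ft_force: [-0.7, 1.1, -0.8]
grip_width: 0.0504
grasp_force: 0.0
```

```bash
python3 -c "
from h import *
from workcell import bot
o=bot.get_obs();print(o['joint_pos'],o['eef_pos'],o['tool_rot'])"
```

```text
[0.4366 0.6906 0.7016 1.5836 0.0003 2.2716] [0.6386 0.2981 0.2284] [ 0.7941  0.6078 -0.0008 -0.0003]
```

{"op": "send_rows", "data": {
  "motion": "-0.18 1.8 2 0 0;-0.18 3.4 4 0 0;-0.18 5.2 6.1 0 0;-0.18 5.2 6.1 0 0;-0.18 5.2 6.1 0 0"
}}

```text
clock: 2.8
eef_pos: [0.7082, 0.3299, 0.226]
tool_rot: [0.794, 0.607, -0.004, -0.001]
ft_force: [-0.6, -0.2, -0.6]
grip_width: 0.0505
grasp_force: 0.0
```

```bash
python3 -c "
from h import *
from workcell import bot
o=bot.get_obs();print(o['joint_pos'],o['eef_pos'],o['tool_rot'])"
```

```text
[ 0.436   0.9856  1.2706  1.8639 -0.0001  2.2719] [0.7082 0.3299 0.226 ] [ 0.7943  0.6074 -0.0039 -0.0008]
```

{"op": "send_rows", "data": {
  "motion": "-0.18 2.6 3 0 0;-0.18 5.2 6.1 0 0;-0.18 5.2 6.1 0 0"
}}

```text
clock: 3.1
eef_pos: [0.7372, 0.3439, 0.2079]
tool_rot: [0.794, 0.607, 0.024, 0.005]
ft_force: [-1.1, -1.0, -0.4]
grip_width: 0.0504
grasp_force: 0.0
```

```bash
python3 -c "
from h import *
from workcell import bot
o=bot.get_obs();print(o['joint_pos'],o['eef_pos'],o['tool_rot'])"
```

```text
[ 0.4365  1.0099  1.2721  1.784  -0.0001  2.2724] [0.7372 0.3439 0.2079] [0.7941 0.6073 0.0239 0.0053]
```

{"op": "send_rows", "data": {
  "motion": "-0.18 -4 -2.4 0 0;-0.18 -8 -4.8 0 0;-0.18 -12 -7.2 0 0;-0.18 -15.7 -9.3 0 0;-0.18 -15.7 -9.3 0 0"
}}

```text
clock: 3.6
eef_pos: [0.6029, 0.2144, 0.2005]
tool_rot: [0.794, 0.607, 0.023, 0.005]
ft_force: [-0.2, 0.3, 0.8]
grip_width: 0.0506
grasp_force: 0.0
```

{"op": "send_rows", "data": {
  "motion": "-0.18 1.6 2 3.5 0;-0.18 3.2 3.9 7 0;-0.18 3.2 3.9 10.3 0;-0.18 3.2 3.9 10.3 0"
}}

```text
clock: 4.0
eef_pos: [0.6533, 0.2383, 0.094]
tool_rot: [0.794, 0.607, 0.019, 0.004]
ft_force: [-1.5, 0.2, -1.7]
grip_width: 0.0506
grasp_force: 0.0
```

Run:
```python
from workcell import *
import cv2
for c,(r0,r1,c0,c1) in dict(side=(140,240,190,320),top=(140,220,210,340)).items():
    a=vision.camera(c)[r0:r1,c0:c1,::-1]; cv2.imwrite(f"pics/{c}1.png",cv2.resize(a,None,fx=4.5,fy=4.5,interpolation=cv2.INTER_CUBIC))
a=cv2.imread("pics/side1.png");b=cv2.imread("pics/top1.png");
import numpy as np
k=600/(a.shape[0]+b.shape[0]);cv2.imwrite("pics/both1.png",cv2.resize(np.vstack([a,b]),None,fx=k,fy=k))
```

```text
(no output)
```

View pics/both1.png

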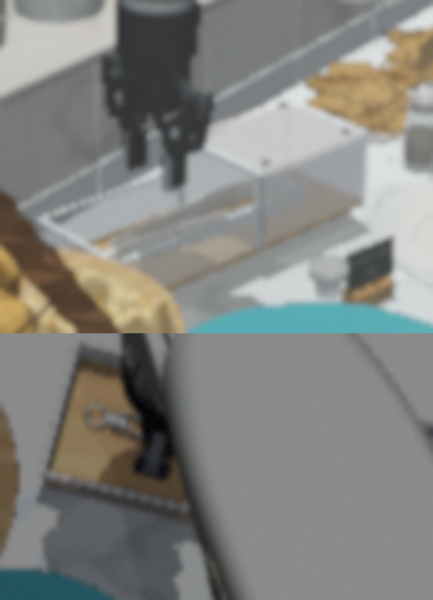

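{"op": "send_rows", "data": {
  "motion": "-0.18 0 -0.1 2.2 0;-0.18 -0.1 -0.2 4.4 0;-0.18 -0.1 -0.2 6.2 0;-0.18 -0.1 -0.2 6.2 0"
}}

```text
clock: 4.5
eef_pos: [0.6569, 0.2403, 0.0376]
tool_rot: [0.794, 0.607, 0.023, 0.005]
ft_force: [-0.9, 0.3, 0.4]
grip_width: 0.0502
grasp_force: 0.0
```

{"op": "send_rows", "data": {
  "motion": "0.2 0 0 0 0;0.2 0 0 0 0;0.38 0 0 0 0;0.38 0 0 0 0"
}}

```text
clock: 4.9
eef_pos: [0.6583, 0.2409, 0.0387]
tool_rot: [0.794, 0.607, 0.025, 0.006]
ft_force: [0.2, 0.6, 0.3]
grip_width: 0.0263
grasp_force: 0.0
```

{"op": "send_rows", "data": {
  "motion": "0.3 0 -0.3 0.5 0;0.3 0 -0.4 1 0;0.3 0 -0.4 1 0"
}}

```text
clock: 5.2
eef_pos: [0.6531, 0.2417, 0.0257]
tool_rot: [0.794, 0.607, 0.023, 0.005]
ft_force: [0.9, -1.1, 0.2]
grip_width: 0.0302
grasp_force: 0.1
```

```bash
python3 -c "
from h import *
from workcell import bot
o=bot.get_obs();print(o['joint_pos'],o['eef_pos'],o['tool_rot'])"
```

```text
[0.3526 0.73   0.2373 1.0316 0.0041 2.1883] [0.6531 0.2417 0.0257] [0.794  0.6074 0.0228 0.0049]
```

{"op": "send_rows", "data": {
  "motion": "0.42 0 0 0 0;0.46 0 0 0 0;0.46 0 0 0 0"
}}

```text
clock: 5.5
eef_pos: [0.6539, 0.2417, 0.0268]
tool_rot: [0.794, 0.607, 0.023, 0.005]
ft_force: [-0.4, 0.4, -0.4]
grip_width: 0.0235
grasp_force: 38.7
```

{"op": "send_rows", "data": {
  "motion": "0.52 0 0 0 0;0.52 0 0 0 0"
}}

```text
clock: 5.7
eef_pos: [0.654, 0.2418, 0.027]
tool_rot: [0.794, 0.607, 0.024, 0.005]
ft_force: [-0.6, -0.4, -0.9]
grip_width: 0.0232
grasp_force: 58.3
```

{"op": "send_rows", "data": {
  "motion": "0.43 0 0 0 0;0.43 0 0 0 0"
}}

```text
clock: 5.9
eef_pos: [0.6541, 0.2418, 0.0271]
tool_rot: [0.794, 0.607, 0.024, 0.005]
ft_force: [1.0, 0.5, 0.2]
grip_width: 0.0244
grasp_force: 23.8
```

{"op": "send_rows", "data": {
  "motion": "0.43 0 0 -0.6 0;0.43 0 0 -1.2 0;0.43 0 0 -1.8 0;0.43 0 0 -2.4 0;0.43 0 0 -2.4 0"
}}

```text
clock: 6.4
eef_pos: [0.654, 0.2417, 0.0529]
tool_rot: [0.794, 0.607, 0.025, 0.006]
ft_force: [-0.1, -0.2, -1.8]
grip_width: 0.0238
grasp_force: 21.8
```

```bash
cat > see.py <<'E'
from workcell import *
import cv2,sys
a=vision.camera("side")[130:240,170:330,::-1]; cv2.imwrite(f"pics/{sys.argv[1]}.png",cv2.resize(a,None,fx=5,fy=5,interpolation=cv2.INTER_CUBIC))
E
python3 see.py s2
```

```text
(no output)
```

View pics/s2.png

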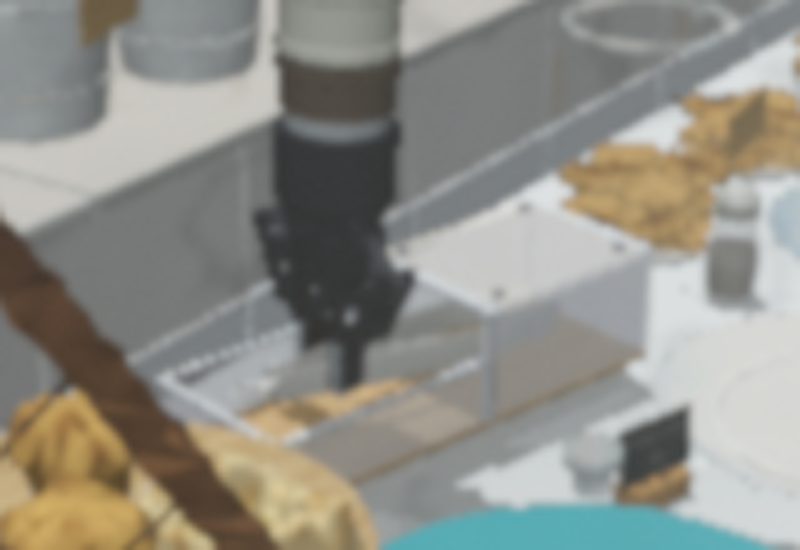

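Run:
```python
from h import *
q=np.load("case.npy")
S=lambda P:(proj("side",P)-[170,130])*5
c=lambda y,z:case(q,[[.006,y,z]])[0]
zg=.020+.026
for th in(0,4,8):
    t=np.tan(np.radians(th)); print(th,[S(c(y,zg+(y-.075)*t))[0].round() for y in(.134,.05,0,-.05,-.11)])
```

```text
0 [array([250., 397.]), array([357., 355.]), array([416., 332.]), array([473., 310.]), array([538., 284.])]
4 [array([249., 391.]), array([357., 358.]), array([416., 339.]), array([473., 322.]), array([538., 302.])]
8 [array([249., 385.]), array([357., 360.]), array([416., 347.]), array([473., 334.]), array([538., 319.])]
```

{"op": "send_rows", "data": {
  "motion": "0.415 0 0 0 0;0.415 0 0 0 0"
}}

```text
clock: 6.65
eef_pos: [0.6529, 0.2413, 0.0508]
tool_rot: [0.794, 0.607, 0.024, 0.005]
ft_force: [0.8, 0.4, -0.3]
grip_width: 0.0248
grasp_force: 8.2
```

{"op": "send_rows", "data": {
  "motion": "0.405 0 0 0 0;0.405 0 0 0 0"
}}

```text
clock: 6.85
eef_pos: [0.6529, 0.2413, 0.0508]
tool_rot: [0.794, 0.607, 0.024, 0.005]
ft_force: [-0.2, -0.3, -0.4]
grip_width: 0.0255
grasp_force: 2.9
```

```bash
python3 see.py s3; python3 -c "
import cv2,numpy as np
a=cv2.imread('pics/s2.png')[250:430,220:560];b=cv2.imread('pics/s3.png')[250:430,220:560]
cv2.imwrite('pics/c3.png',cv2.resize(cv2.convertScaleAbs(np.vstack([a,b]),alpha=1.3,beta=-40),None,fx=1.6,fy=1.6))"
```

```text
(no output)
```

View pics/c3.png

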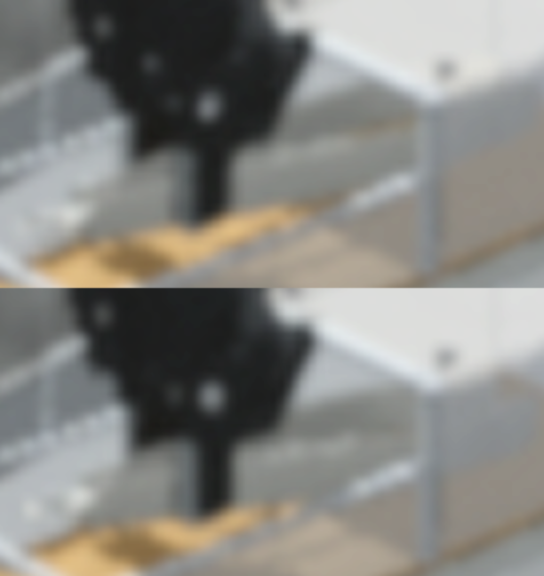

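{"op": "send_rows", "data": {
  "motion": "0.405 0 0 -0.4 0;0.405 0 0 -0.8 0;0.405 0 0 -1.2 0;0.405 0 0 -1.2 0"
}}

```text
clock: 7.3
eef_pos: [0.6531, 0.2413, 0.0642]
tool_rot: [0.794, 0.607, 0.025, 0.006]
ft_force: [-0.2, -0.3, -0.6]
grip_width: 0.0256
grasp_force: 2.2
```

{"op": "send_rows", "data": {
  "motion": "0.46 0 0 0 0;0.55 0 0 0 0;0.55 0 0 0 0"
}}

```text
clock: 7.6
eef_pos: [0.6525, 0.2411, 0.0629]
tool_rot: [0.794, 0.607, 0.024, 0.005]
ft_force: [-0.9, 0.6, -0.3]
grip_width: 0.0228
grasp_force: 58.3
```

```bash
python3 see.py s4; python3 -c "
import cv2
a=cv2.imread('pics/s4.png')[210:430,180:580]
cv2.imwrite('pics/c4.png',cv2.resize(cv2.convertScaleAbs(a,alpha=1.4,beta=-60),None,fx=2,fy=2))"
```

```text
(no output)
```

View pics/c4.png

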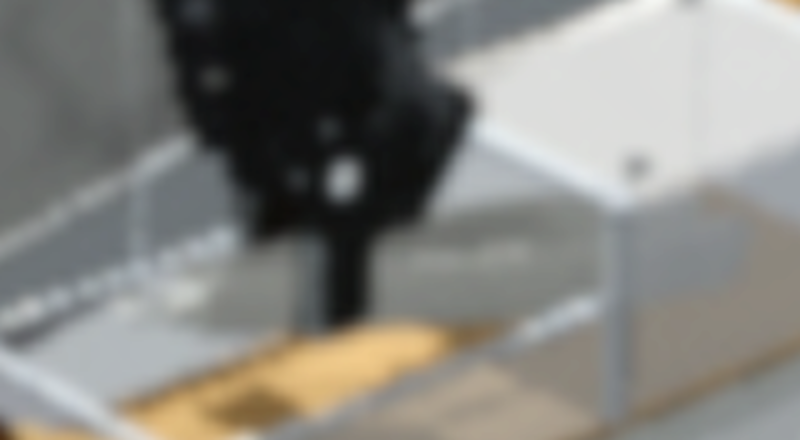

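Run:
```python
from h import *
q=np.load("case.npy")
S=lambda P:((proj("side",P)-[170,130])*5-[180,210])*2
zg=.020+.036
for th in(0,4,8,12):
    a=np.radians(th)
    f=lambda d,x,h=0:S(case(q,[[x,.075-d*np.cos(a),zg-d*np.sin(a)+h]]))[0].round()
    print(th,"ring",f(-.062,.006),"fronttip top/bot",f(.188,-.02,.014),f(.188,-.02,-.014),"near-hood arm front top",f(.08,-.018,.014))
```

```text
0 ring [130. 347.] fronttip top/bot [779. 105.] [777. 181.] near-hood arm front top [534. 196.]
4 ring [129. 335.] fronttip top/bot [777. 142.] [775. 217.] near-hood arm front top [533. 212.]
8 ring [130. 321.] fronttip top/bot [773. 178.] [771. 253.] near-hood arm front top [532. 228.]
12 ring [131. 308.] fronttip top/bot [767. 215.] [765. 289.] near-hood arm front top [530. 245.]
```

{"op": "send_rows", "data": {
  "motion": "0.55 0 0 -0.4 0;0.55 0 0 -0.8 0;0.55 1 -0.1 -1 0;0.55 2.2 -0.3 -1.2 0;0.55 3.5 -0.5 -1.45 0"
}}

```text
clock: 8.15
eef_pos: [0.6563, 0.2772, 0.0787]
tool_rot: [0.794, 0.607, 0.024, 0.005]
ft_force: [0.7, 0.8, -1.9]
grip_width: 0.0231
grasp_force: 58.4
```

```bash
python3 see.py s5
```

```text
(no output)
```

View pics/s5.png

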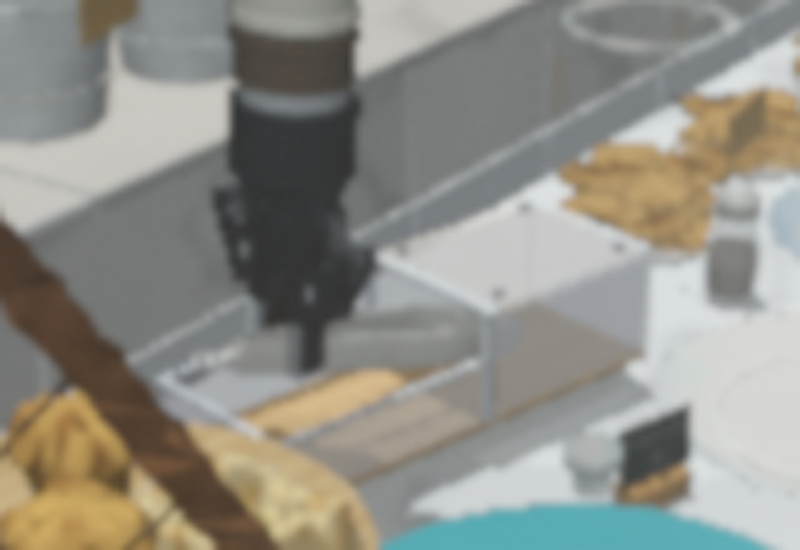

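{"op": "send_rows", "data": {
  "motion": "0.55 2 -0.1 -0.35 0;0.55 4 -0.3 -0.7 0;0.55 6 -0.5 -1.1 0;0.55 8 -0.7 -1.45 0;0.55 9.5 -0.8 -1.7 0"
}}

```text
clock: 8.7
eef_pos: [0.6723, 0.3717, 0.0982]
tool_rot: [0.794, 0.608, 0.024, 0.005]
ft_force: [0.1, 0.8, -1.2]
grip_width: 0.0228
grasp_force: 58.4
```

{"op": "send_rows", "data": {
  "motion": "0.55 0 0 0 0"
}}

```text
clock: 8.8
eef_pos: [0.6723, 0.3727, 0.0982]
tool_rot: [0.793, 0.609, 0.025, 0.005]
ft_force: [0.5, 0.1, -1.4]
grip_width: 0.0232
grasp_force: 58.5
```

```bash
python3 see.py s6; python3 -c "
from h import *
from workcell import bot
o=bot.get_obs();print(o['joint_pos'],o['eef_pos'],o['tool_rot'])"
```

```text
[ 0.5056  0.8276  0.6213  1.3156 -0.0035  2.339 ] [0.6722 0.3709 0.0977] [0.7934 0.6082 0.0239 0.0053]
```

View pics/s6.png

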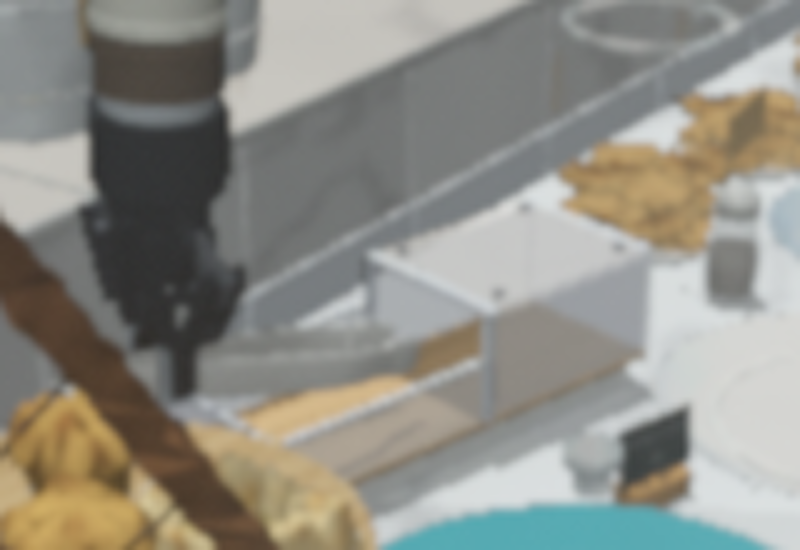

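{"op": "send_rows", "data": {
  "motion": "0.6 1.5 0 -0.4 0;0.6 2 0 -1.5 0;0.6 2 0 -3.5 0;0.6 2 0 -5.5 0;0.6 2 0 -7.5 0"
}}

```text
clock: 9.35
eef_pos: [0.6742, 0.3858, 0.1737]
tool_rot: [0.794, 0.607, 0.023, 0.005]
ft_force: [-0.3, -0.6, -0.7]
grip_width: 0.023
grasp_force: 58.5
```

```bash
cat > go.py <<'E'
from h import *
from workcell import bot
from scipy.spatial.transform import Rotation as R
import sys
o=bot.get_obs();p=o['eef_pos'];r=R.from_quat(o['tool_rot']);q=np.load("case.npy")
print("now",p,"case",case([0,0,0,-q[3]],[p-q[:3]])[0])
t=case(q,[[float(v)/1e3 for v in sys.argv[1:4]]])[0]
print("target",t,"tool shift cm",r.inv().apply(t-p)*100,o['grasp_force'],o['ft_force'])
E
python3 go.py 3 45 155
```

```text
now [0.6742 0.3858 0.1737] case [-0.0118  0.2202  0.1588]
target [0.6455 0.2124 0.17  ] tool shift cm [-17.4935   1.7808  -0.0814] 58.47795847366797 [-0.3462 -0.5794 -0.7258]
```

{"op": "send_rows", "data": {
  "motion": "0.6 -3 0.2 0 0;0.6 -7 0.5 0 0;0.6 -11 0.9 0 0;0.6 -15 1.2 0 0;0.6 -17.5 1.4 0 0"
}}

```text
clock: 9.85
eef_pos: [0.6409, 0.2103, 0.1685]
tool_rot: [0.795, 0.606, 0.023, 0.006]
ft_force: [0.2, 0.2, -1.9]
grip_width: 0.023
grasp_force: 58.5
```

{"op": "send_rows", "data": {
  "motion": "0.5 0 0 0 0;0.43 0 0 0 0;0.43 0 0 0 0"
}}

```text
clock: 10.15
eef_pos: [0.6423, 0.2149, 0.1687]
tool_rot: [0.794, 0.607, 0.024, 0.005]
ft_force: [1.1, 0.6, -1.0]
grip_width: 0.024
grasp_force: 14.4
```

```bash
python3 go.py 3 45 122;python3 see.py s7
python3 - <<'E'
from h import *
q=np.load("case.npy");from workcell import bot
p=bot.get_obs()['eef_pos'];S=lambda P:(proj("side",P)-[170,130])*5
for th in(8,12,16):
    a=np.radians(th);d=np.array([-.267*np.cos(a),-.964*np.cos(a),-np.sin(a)])
    print(th,S([p+[0,0,.008]+d*s for s in(-.068,.06,.188)]).round())
E
```

```text
now [0.6423 0.2149 0.1687] case [-0.0007  0.0467  0.1537]
target [0.6455 0.2124 0.137 ] tool shift cm [-0.2629  0.2514  3.1795] 14.395676365820691 [ 1.1059  0.6021 -0.9894]
8 [[273. 200.]
 [439. 176.]
 [584. 155.]]
12 [[274. 192.]
 [438. 182.]
 [581. 174.]]
16 [[275. 184.]
 [437. 189.]
 [577. 193.]]
```

View pics/s7.png

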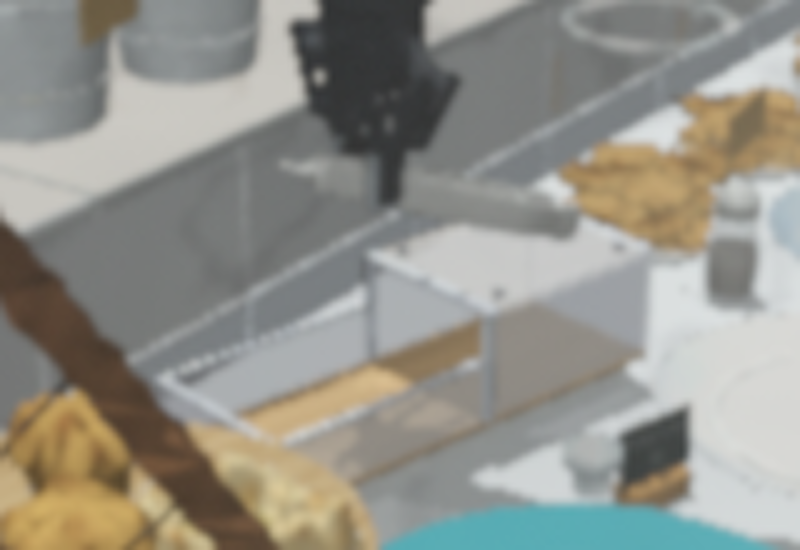

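{"op": "send_rows", "data": {
  "motion": "0.43 0.2 0 0.7 0;0.43 0.4 0 1.4 0;0.43 0.6 0 2.1 0;0.43 0.8 0 2.8 0;0.43 0.9 0 3.5 0"
}}

```text
clock: 10.7
eef_pos: [0.646, 0.2245, 0.1329]
tool_rot: [0.794, 0.608, 0.024, 0.005]
ft_force: [0.1, 0.5, 0.1]
grip_width: 0.0243
grasp_force: 14.0
```

{"op": "send_rows", "data": {
  "motion": "0.43 0 0 0.7 0;0.43 0.1 0 1.4 0;0.43 0.1 0 2 0;0.43 0.1 0 2.4 0;0.43 0.1 0 2.4 0"
}}

```text
clock: 11.2
eef_pos: [0.647, 0.2251, 0.1091]
tool_rot: [0.794, 0.607, 0.023, 0.005]
ft_force: [0.6, 0.0, -1.5]
grip_width: 0.0245
grasp_force: 11.8
```

```bash
python3 go.py 3 45 88
```

```text
now [0.647  0.2251 0.1091] case [0.0014 0.0576 0.0942]
target [0.6455 0.2124 0.103 ] tool shift cm [-1.2795  0.1644  0.583 ] 11.811851289021433 [ 0.5556  0.0071 -1.4868]
```

{"op": "send_rows", "data": {
  "motion": "0.43 0 0 0.3 0;0.43 0 0 0.55 0;0.43 0 0 0.55 0;0.5 0 0 0.55 0;0.6 0 0 0.55 0"
}}

```text
clock: 11.7
eef_pos: [0.6478, 0.2254, 0.1049]
tool_rot: [0.794, 0.607, 0.024, 0.005]
ft_force: [0.3, 0.1, 0.5]
grip_width: 0.0229
grasp_force: 58.2
```

{"op": "send_rows", "data": {
  "motion": "0.6 0 0 0 0;0.6 0 0 0 0"
}}

```text
clock: 11.9
eef_pos: [0.6478, 0.2254, 0.1047]
tool_rot: [0.794, 0.607, 0.024, 0.005]
ft_force: [0.4, 0.3, 1.1]
grip_width: 0.023
grasp_force: 58.3
```

{"op": "send_rows", "data": {
  "motion": "0.6 0 0 -1.5 0;0.6 0 0 -3.5 0;0.6 0 0 -6 0;0.6 0 0 -8 0;0.6 0 0 -9.5 0"
}}

```text
clock: 12.4
eef_pos: [0.6438, 0.2238, 0.201]
tool_rot: [0.794, 0.607, 0.025, 0.005]
ft_force: [-0.5, 0.0, -0.8]
grip_width: 0.0227
grasp_force: 58.5
```

```bash
python3 go.py 0 0 190;python3 see.py s8
python3 - <<'E'
from h import *
from workcell import bot,boxes_of
q=np.load("case.npy")
p=bot.get_obs()['eef_pos']
print([(np.round(d['rect'],1),d['conf']) for d in boxes_of("side","serving_tongs")[:2]])
u=np.array([.267,.964,0]);v=np.array([.964,-.267,0])
for th in(-8,-4,0,4,8):
    a=np.radians(th);d=-u*np.cos(a)-[0,0,np.sin(a)];n=np.array([0,0,np.cos(a)])-u*np.sin(a)
    P=[p+[0,0,.008]+d*s+v*w+n*h for s,w in((-.068,.01),(-.068,-.01),(.15,.025),(.15,-.025),(.188,.015),(.188,-.015)) for h in(-.014,.014)]
    x=proj("side",P);lo,hi=x.min(0),x.max(0);print(th,(lo+hi)/2,hi-lo,"front tip bottom (5x crop)",((x[10]-[170,130])*5).round())
E
```

```text
now [0.6438 0.2238 0.201 ] case [-0.0014  0.0556  0.186 ]
target [0.6315 0.1695 0.205 ] tool shift cm [-5.5455  0.2542 -0.5688] 58.451028952840716 [-0.4809  0.0128 -0.7965]
[(array([254.7, 149.3,  64.7,  24. ]), 0.82)]
-8 [254.0727 150.8167] [70.2869 39.8745] front tip bottom (5x crop) [596.  56.]
-4 [254.0767 152.0136] [70.1754 34.7537] front tip bottom (5x crop) [596.  76.]
0 [254.1767 153.2051] [70.0623 29.515 ] front tip bottom (5x crop) [595.  95.]
4 [254.2298 154.3871] [69.9055 24.1804] front tip bottom (5x crop) [592. 115.]
8 [254.0106 155.5562] [69.8868 18.7722] front tip bottom (5x crop) [589. 135.]
```

Run:
```python
from h import *
import cv2
from workcell import bot
a=cv2.imread("pics/s7.png").astype(int);b=cv2.imread("pics/s8.png").astype(int)
m=(cv2.GaussianBlur(np.abs(a-b).max(2).astype(np.float32),(9,9),0)>14).astype(np.uint8)
for c in range(455,615,12):
    r=np.where(m[:165,c])[0]; print(c,(r.min(),r.max(),len(r)) if len(r) else None)
p=bot.get_obs()['eef_pos'];u=np.array([.267,.964,0]);v=np.array([.964,-.267,0])
for th in(-4,0,4,8):
    an=np.radians(th);d=-u*np.cos(an)-[0,0,np.sin(an)];n=np.array([0,0,np.cos(an)])-u*np.sin(an)
    print(th,((proj("side",[p+[0,0,.008]+d*s+v*w+n*h for s,w in((.08,.02),(.15,.025),(.188,.012)) for w,h in((-w,-.014),(w,.014))])-[170,130])*5).round().tolist())
```

```text
455 (np.int64(71), np.int64(127), 57)
467 (np.int64(104), np.int64(124), 21)
479 (np.int64(77), np.int64(122), 28)
491 (np.int64(80), np.int64(120), 30)
503 (np.int64(74), np.int64(115), 38)
515 (np.int64(69), np.int64(114), 46)
527 (np.int64(68), np.int64(111), 44)
539 (np.int64(65), np.int64(104), 40)
551 (np.int64(65), np.int64(101), 37)
563 (np.int64(69), np.int64(96), 28)
575 (np.int64(77), np.int64(118), 28)
587 (np.int64(102), np.int64(114), 13)
599 None
611 None
-4 [[475.0, 129.0], [430.0, 69.0], [564.0, 99.0], [509.0, 37.0], [592.0, 77.0], [566.0, 26.0]]
0 [[474.0, 138.0], [432.0, 77.0], [562.0, 115.0], [510.0, 52.0], [591.0, 96.0], [567.0, 45.0]]
4 [[473.0, 147.0], [433.0, 86.0], [560.0, 131.0], [510.0, 68.0], [589.0, 116.0], [567.0, 65.0]]
8 [[471.0, 156.0], [433.0, 94.0], [558.0, 147.0], [510.0, 84.0], [586.0, 135.0], [566.0, 84.0]]
```

{"op": "send_rows", "data": {
  "motion": "0.6 0 0 0.4 0;0.6 0 0 0.4 0;0.6 0 0 0.4 0;0.6 0 0 0.4 0;0.6 0 0 0.4 0"
}}

```text
clock: 13.0
eef_pos: [0.6435, 0.2235, 0.1948]
tool_rot: [0.794, 0.607, 0.023, 0.005]
ft_force: [-0.6, 0.0, -1.6]
grip_width: 0.0224
grasp_force: 58.5
```

Run:
```python
from workcell import *
o=bot.get_obs();print(o['eef_pos'],o['grasp_force'],abs(o['joint_vel']).max())
print(workorder.job_done())
```

```text
[0.64349386 0.22353817 0.19481589] 58.47829530132003 0.005690776519257555
the job is handed in; nothing more can be done
None
```

The tongs came out ring end first, tilted about 12°, and the job was handed in at 13 s with them held still over the case, level to within an estimated few degrees and about 10 cm above the hood; I levelled them by lightly resting the tips on the hood top, which did contact the case.

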